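# Park the electrode in its ring stand

## Task

Park the pH electrode, standing loose on the bench in its white sleeve, upright in the blue-ringed drain stand: lower it foot first through the rings, which get smaller from the top down, until the small bottom ring stops it, and let go. Lower it gently rather than letting it drop, and leave the red-capped brown bottle and the white carton standing where they are.

Things in the scene. Friction and masses are not known exactly. Their poses are not given: they have to be found in the camera images.
- electrode: pH electrode in its storage sleeve, standing loose and upright, white, 140 mm tall, about 35 g: round rigid sleeve 25 mm across from the foot to 92 mm up, then a thin, slightly tapering rigid stem about 10 mm across up to 140 mm. Grip it from above by the stem, 100 to 135 mm above the foot. Origin: centre of the foot's underside; z points up along it.
- stand: drain stand fixed to the bench: white round foot 108 mm across, 10 mm steel post on its own +x side 46 mm from the ring axis, and three level blue rings on one vertical axis, 8 mm thick. Ring tops at 90 mm (bore 60, outside 70), 60 mm (bore 46) and 30 mm (bore 18, which stops the 25 mm sleeve); nothing is higher than 90 mm. Origin: on the ring axis at the worktop; z up.
- brown_bottle: bystander: small brown reagent bottle with red cap, 43 mm across, 85 mm tall, loose. Origin: centre of the underside.
- carton: bystander: white lamp carton with an orange patch, 42 x 42 x 82 mm, standing loose. Origin: centre of the underside.
There are look-alikes about, which are no part of the job. Of the things shaped like the electrode, the white one is meant.

How it is judged:
By the outcome, as a careful person would: the job done as asked, in the order asked, and still so for the second after the job is handed in, with the robot touching nothing.
It also fails if it takes over 32 s, if anything falls off the work surface, if the arm or the gripper's body presses on something with over 40 N, if the wrist force passes 120 N, or if a joint passes its speed limit or range.

## Robot

A 6-joint arm with a two-finger parallel gripper is mounted at the origin on a cart in front of the work surface, level with it; the furniture and walls round the work are solid. World frame = base frame: x ahead of the robot, y to its left, z up, the work surface at z = 0. Lengths are in mm, angles in rad, forces in N, time in s.
With the tool pointing down it reaches from about 350 to 775 mm from the base axis. Payload 7.3 kg.
Tool frame: the origin (TCP) lies midway between the tips of the shut fingers; the grasp point (between the pads) lies 19 mm behind it; z points along the fingers, y is the line along which they close (so a half turn about z gives the same grasp; the last joint's range is limited). The gripper opens to 92 mm and grips with 3 to 60 N. Pads are 19 mm wide; open, the fingers measure 130 mm over their backs; the gripper's body (75 mm by 190 mm) begins 47 mm behind the grasp point.
Start: joints at [0.993, 0.342, 1.524, -0, 1.275, -0.146], TCP at [219.704, 476.838, 226.741] pointing down, gripper open.
Joint ranges: [-2.53, 2.53], [-0.77, 2.02], [0.04, 2.7], [-1, 4.14], [0.28, 2.66], [-3.11, 3.11]. Speed limits (rad/s): [2.57, 2.57, 3.14, 3.14, 3.14, 3.14].

## Interface

Orientations are given as [roll, pitch, yaw] about the fixed x, y, z axes, in that order (R = Rz(yaw) Ry(pitch) Rx(roll)).
In Python, from plant import get_obs, capture, camera_model, close_job, search_frame, regions_of, pinpoint gives the robot as it stands. The module is installed in compiled form; this text tells all that it offers.
- The arm moves only by the shell command python3 -m pendant 'ROWS'. ROWS is JSON, one flat list of numbers, 7 for each row, row after row: the shift along the tool's x, y, z in units of 30 mm (1.0 is 30 mm), then the turn, a rotation vector about the tool's x, y, z in units of 4 degrees (1.0 is 4 degrees), then the closure, from -1 (fully open) to 1 (shut), so that 0 is half open. In form: [dx, dy, dz, wx, wy, wz, gripper, dx, dy, dz, wx, wy, wz, gripper, ...]. A call has 1 to 12 rows; each row shifts and turns the commanded pose from where the row before left it, along the tool's axes as they then stand; what a row does not reach is not made up. A row lasts 1/10 s, in which the tool goes at most 50 mm and 8.59 degrees, less where a joint would pass 70% of its speed; a pose out of reach is approached as far as the arm can. A call with a number of a shift or a turn outside -1 to 1 is refused whole. A call with a gripper value outside its range is refused whole. The fingers move at their own pace and stop on an object; the grip force is fixed at half the most. Time passes only in rows, so rows that do not move let the fingers close. It gives the time, the measured TCP pose, the force, the opening and the grip force at its end, in the units of the state.
- get_obs(): the state, without advancing time (a new reading comes with each control period).
- capture(name): name is "side" or "top"; returns the picture (384x512x3 uint8, red, green, blue); there is no depth.
- camera_model(name): a dict with "fov_y" (degrees; the focal length in pixels is half the picture's height over the tangent of half this angle, whatever the lens; pixels are square), "cx", "cy" (the principal point, pixels), "pose" (4x4, takes a point from camera to world coordinates). Camera axes: x right, y up, looking along -z (the intrinsics and any distortion apply to the point x, -y, -z); pixel columns grow to the right and rows downward; lengths in mm; the calibration is good to about 2 mm. A picture is of the moment at which its call begins. camera_model takes no time and is no camera call.
- close_job(): hands the job in; it is judged then, once.
Trained networks look in the newest picture that a camera, given by its name, has taken for a name from the list of things; names that differ only in an ending like _2 or _b are one class to them, and where a whole thing is asked for, a point or a joint stands for the part that bears it (a point fixed in the world has none). Each returns a list of dicts, best first, with "score" (0 to 1); they miss things now and then, are a little off and sometimes report something else, mostly with a low value. They report only what shows in the picture. A call takes as long as a camera call. They do not tell look-alikes from the thing itself.
- search_frame(camera, thing): "location" ([column, row] in pixels, amid what is visible of it).
- regions_of(camera, thing): "pixels" (384x512 bool, what is visible of it) and "location" ([column, row] in pixels, amid what is visible of it).
- pinpoint(camera, thing): "location" ([column, row] in pixels: a listed point, or the origin of a listed thing).
The state is a dict: "time": time; "joint_positions": joint angles; "dq": joint speeds; "tau": joint torques, N m; "tool_pos": TCP position; "tcp_rot": TCP orientation; "contact_force": force on the tool from outside, world axes, zero at the start; "moment": the same for the moment, N m; "grip_width": finger opening in mm; "finger_force": force on a finger pad.
Only numpy, scipy, OpenCV 4.12 (cv2) and the standard library are available. Lean on these libraries where they do the work, as an engineer would, in place of code of your own. Each camera call takes 0.05 s, during which the arm holds its last target. There are 200 camera calls.

## Working session

There is one attempt and no reset: what is moved stays moved. The work goes in short steps, Python scripts to look and compute and a shell command to move; the robot and the scene stay as the last step left them, time stands still between calls to the robot, and variables do not carry over. Pictures are saved under pics/ and viewed, at most 10 in all, crops included, and the job is handed in when it is done.

```bash
mkdir -p pics; cat > h.py <<'E'
import numpy as np, cv2
from plant import *
def ray(cam,px):
    m=camera_model(cam);f=192/np.tan(np.radians(m["fov_y"])/2);P=np.array(m["pose"])
    d=P[:3,:3]@np.array([(px[0]-m["cx"])/f,-(px[1]-m["cy"])/f,-1]);return P[:3,3],d/np.linalg.norm(d)
def atz(cam,px,z):
    o,d=ray(cam,px);return o+d*(z-o[2])/d[2]
def proj(cam,p):
    m=camera_model(cam);f=192/np.tan(np.radians(m["fov_y"])/2);P=np.array(m["pose"])
    c=P[:3,:3].T@(np.array(p)-P[:3,3]);return np.array([m["cx"]+f*c[0]/-c[2],m["cy"]-f*c[1]/-c[2]])
def tri(px1,px2,c1="side",c2="top"):
    A=0;b=0
    for c,p in((c1,px1),(c2,px2)):
        o,d=ray(c,p);M=np.eye(3)-np.outer(d,d);A=A+M;b=b+M@o
    return np.linalg.solve(A,b)
E
python3 - <<'E'
from h import *
o=get_obs();print(o["time"],o["tool_pos"],o["tcp_rot"],o["grip_width"])
ims=[]
for c in("side","top"):
    im=capture(c);cv2.imwrite(f"pics/{c}0.png",im[:,:,::-1])
    m=camera_model(c);print(c,{k:(v if k!="pose" else np.round(v,3).tolist()) for k,v in m.items()})
    for t in("electrode","stand","brown_bottle","carton"):
        print(c,t,[(np.round(r["location"],1).tolist(),round(r["score"],2),np.round(atz(c,r["location"],0)).tolist()) for r in pinpoint(c,t)])
E
```

```text
0.0 [219.45905162 476.47072289 226.02072644] [-3.14000287e+00 -2.68444675e-04  2.70974736e+00] 91.73692638253115
side {'fov_y': 46.83218320518714, 'cx': 257.76183447894687, 'cy': 189.31863091367532, 'pose': [[0.385, 0.694, -0.609, -91.218], [-0.923, 0.283, -0.262, 73.348], [-0.009, 0.663, 0.749, 687.16], [0.0, 0.0, 0.0, 1.0]]}
side electrode [([195.4, 197.9], 0.98, [398.0, 422.0, 0.0]), ([312.5, 226.3], 0.96, [420.0, 179.0, 0.0]), ([300.6, 244.4], 0.94, [371.0, 187.0, 0.0]), ([220.1, 206.9], 0.89, [396.0, 365.0, 0.0]), ([214.2, 256.4], 0.69, [286.0, 324.0, 0.0])]
side stand [([250.9, 153.9], 0.8, [559.0, 368.0, 0.0])]
side brown_bottle [([210.2, 172.8], 0.8, [473.0, 426.0, 0.0])]
side carton [([241.8, 184.4], 0.55, [468.0, 350.0, 0.0])]
top {'fov_y': 54.9107766162112, 'cx': 258.9986221217074, 'cy': 188.2226753064033, 'pose': [[0.021, 0.997, -0.074, 366.855], [-1.0, 0.021, -0.009, 316.817], [-0.008, 0.074, 0.997, 903.974], [0.0, 0.0, 0.0, 1.0]]}
top electrode [([255.3, 249.5], 0.64, [284.0, 331.0, 0.0]), ([316.6, 192.0], 0.62, [427.0, 184.0, 0.0]), ([242.1, 205.0], 0.56, [392.0, 366.0, 0.0]), ([220.2, 202.2], 0.54, [397.0, 419.0, 0.0]), ([317.6, 214.7], 0.46, [372.0, 181.0, 0.0])]
top stand [([247.9, 137.3], 0.71, [560.0, 355.0, 0.0])]
top brown_bottle [([218.4, 179.8], 0.88, [452.0, 425.0, 0.0])]
top carton [([252.5, 178.0], 0.83, [458.0, 342.0, 0.0])]
```

View pics/side0.png

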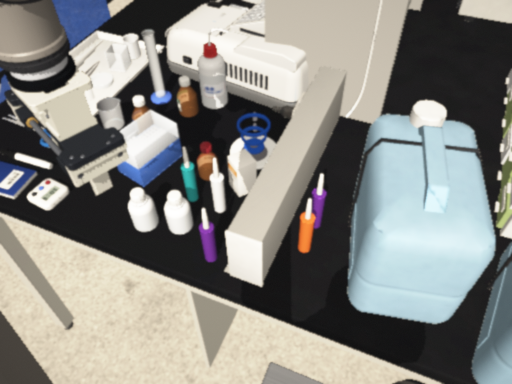

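View pics/top0.png

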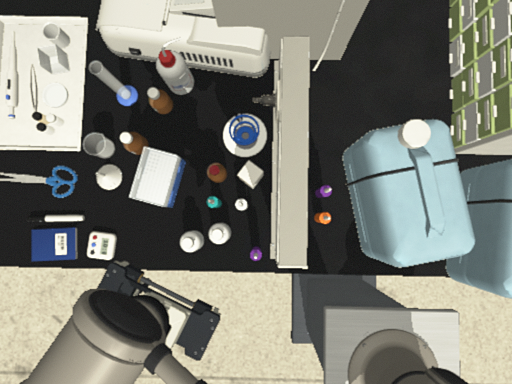

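The top and side views show five candidates. Side-view foot pixels: teal (195,198), white (220,207), purple (214,256), orange (301,244) and purple (312,226). I choose the white one, at top (241,204), and check it in a crop.

```bash
python3 - <<'E'
from h import *
s=cv2.imread("pics/side0.png");t=cv2.imread("pics/top0.png")
a=cv2.resize(s[95:245,160:290],None,fx=3,fy=3,interpolation=cv2.INTER_CUBIC)
b=cv2.resize(t[105:255,190:310],None,fx=3,fy=3,interpolation=cv2.INTER_CUBIC)
cv2.imwrite("pics/crop1.png",np.hstack([a,b]))
print("wall near top corners",tri((228,235),(277,267)),tri((267,243),(307,267)))
print("wall far",tri((345,70),(309,37)))
capture("side");capture("top")
for c in("side","top"):
    r=regions_of(c,"electrode")
    for q in r:
        v,u=np.nonzero(q["pixels"]);print(c,np.round(q["location"]),round(q["score"],2),u.min(),u.max(),v.min(),v.max(),len(u))
for i in range(3):
    capture("side");capture("top")
    for th in ("electrode","stand"):
        P=[]
        for c,g in(("side",(220,207) if th=="electrode" else (251,154)),("top",(242,205) if th=="electrode" else (248,137))):
            r=[q["location"] for q in pinpoint(c,th) if np.hypot(*(np.array(q["location"])-g))<12]
            if r:P.append(r[0]);print(th,c,np.round(r[0],1),np.round(atz(c,r[0],0),1))
E
```

```text
wall near top corners [261.80653934 280.12285571 121.55632209] [264.78872182 217.2225205  129.99360484]
wall far [752.02698808 223.78554029 133.65321452]
side [303. 229.] 0.98 298 314 199 252 586
side [190. 178.] 0.88 181 198 147 201 542
side [316. 204.] 0.82 311 325 175 228 476
side [214. 188.] 0.81 210 224 158 212 514
side [212. 241.] 0.55 199 216 210 261 532
top [216. 198.] 0.58 206 221 196 207 145
electrode side [222.6 207.7] [395.8 359.7   0. ]
electrode top [243.3 204.7] [392.4 362.6   0. ]
stand side [252.8 155.3] [556.5 362.5   0. ]
stand top [243.7 139. ] [555.1 365.6   0. ]
electrode side [218.1 206.8] [394.5 369.   -0. ]
stand side [250.  153.3] [560.1 370.8   0. ]
stand top [240.9 139.2] [554.4 372.5   0. ]
electrode side [222.4 208.6] [393.5 359.    0. ]
electrode top [242.3 203.7] [394.7 365.1   0. ]
stand side [251.1 154.9] [556.3 366.5   0. ]
stand top [246.2 138.6] [556.2 359.4   0. ]
```

View pics/crop1.png

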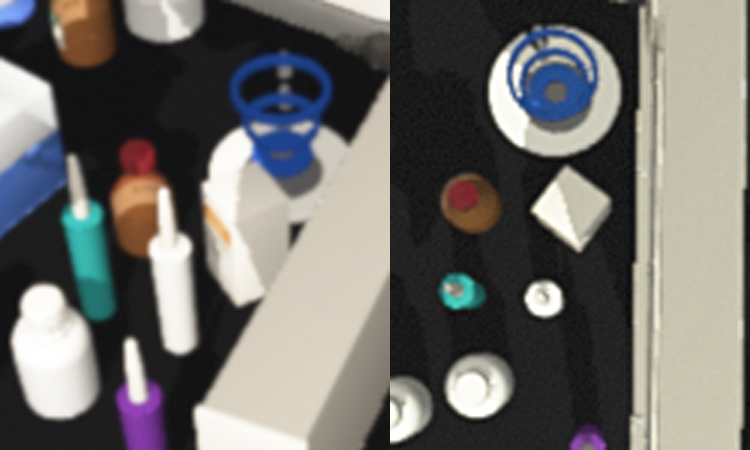

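The crop confirms the white electrode, with its stem tip at about side (215,158) and top (242,204). The blue top ring is centred at about side (254,124) and top (244,129).

```bash
python3 - <<'E'
from h import *
print("tip",tri((215,158.5),(241.5,203.7)),atz("side",(215,158.5),140),atz("top",(241.5,203.7),140))
print("ring90",tri((254,124.3),(244,129)),atz("side",(254,124.3),90),atz("top",(244,129),90))
print("ring30",atz("top",(245.3,135.7),30), "foot",atz("top",(245,135.3),5))
# ring fit by blue mask in top view
for c,(u0,u1,v0,v1) in(("top",(225,265,110,160)),("side",(230,275,105,160))):
    im=cv2.imread(f"pics/{c}0.png");h=cv2.cvtColor(im,cv2.COLOR_BGR2HSV)
    m=cv2.inRange(h,(100,120,50),(130,255,255));k=np.zeros_like(m);k[v0:v1,u0:u1]=m[v0:v1,u0:u1]
    v,u=np.nonzero(k);print(c,u.min(),u.max(),v.min(),v.max())
    th=np.linspace(0,2*np.pi,60)
    best=[]
    from scipy.optimize import minimize
    dt=cv2.distanceTransform(255-k,cv2.DIST_L2,3)
    rs=[(90,32.5),(90,31),(90,34),(60,24.5),(60,26)]
    def cost(p):
        e=0
        for z,r in rs:
            for t in th:
                q=proj(c,(p[0]+r*np.cos(t),p[1]+r*np.sin(t),z));e+=min(4,cv2.getRectSubPix(dt.astype(np.float32),(1,1),(float(q[0]),float(q[1])))[0,0])
        return e
    for s in [(556,365),(560,360),(552,368)]:
        r=minimize(cost,s,method="Nelder-Mead",options=dict(initial_simplex=[s,(s[0]+6,s[1]),(s[0],s[1]+6)],maxiter=60));print(c,r.x,r.fun)
o=get_obs();print(o["time"],o["tool_pos"])
for n,p in (("carton",(458,342)),):
    print(n)
E
```

```text
tip [389.92505239 359.81580061 142.90811245] [392.1399091  362.04565424 140.        ] [390.39119243 359.29444502 140.        ]
ring90 [559.92588818 360.22786185  87.11882276] [557.10663666 358.3254626   90.        ] [558.96659275 360.61497098  90.        ]
ring30 [556.89265752 360.33099003  30.        ] foot [563.31362019 362.33965342   5.        ]
top 229 258 114 144Traceback (most recent call last):
  File "<stdin>", line 22, in <module>
    res = _minimize_neldermead(fun, x0, args, callback, bounds=bounds,
                               **options)
    fxcc = func(xcc)
    fx = function(np.copy(x), *(wrapper_args + args))
  File "<stdin>", line 19, in cost
  File "h.py", line 9, in proj
    m=camera_model(cam);f=192/np.tan(np.radians(m["fov_y"])/2);P=np.array(m["pose"])
ValueError: time passes only in moves, steps and waits
```

```bash
python3 -m pendant '[-0.85,-0.14,0,0,0,0,-1, -0.85,-0.14,0,0,0,0,-1, -0.85,-0.14,0,0,0,0,-1, -0.85,-0.14,0,0,0,0,-1, -0.85,-0.14,0,0,0,0,-1, -0.85,-0.14,0,0,0,0,-1, -0.85,-0.14,0,0,0,0,-1, -0.85,-0.14,0,0,0,0,-1, 0,0,0,0,0,1,-1, 0,0,0,0,0,1,-1, 0,0,0,0,0,1,-1, 0,0,0,0,0,1,-1]'
python3 -m pendant '[0,0,0,0,0,1,-1, 0,0,0,0,0,1,-1, 0,0,0,0,0,1,-1, 0,0,0,0,0,1,-1, 0,0,0,0,0,1,-1, 0,0,0,0,0,1,-1, 0,0,0,0,0,1,-1, 0,0,0,0,0,1,-1, 0,0,0,0,0,1,-1, 0,0,0,0,0,1,-1, 0,0,0,0,0,1,-1, 0,0,0,0,0,1,-1]'
```

```text
time: 2.8
tool_pos: [391.0, 360.8, 226.7]
tcp_rot: [-3.142, -0.0, 2.427]
contact_force: [0.6, 1.2, -0.6]
grip_width: 91.6
finger_force: 0.0
time: 4.0
tool_pos: [390.9, 360.9, 226.8]
tcp_rot: [3.142, -0.0, 1.59]
contact_force: [-0.5, 0.1, 0.1]
grip_width: 91.5
finger_force: 0.0
```

```bash
python3 -m pendant '[0,0,0.7,0,0,0,-1, 0,0,0.7,0,0,0,-1, 0,0,0.7,0,0,0,-1, 0,0,0.7,0,0,0,-1, 0,0,0.6,0,0,0,-1, 0,0,0.4,0,0,0,-1, 0,0,0.3,0,0,0,-1, 0,0,0,0,0,0,-0.5]'
python3 - <<'E'
from h import *
a=capture("side")[90:260,150:310,::-1];b=capture("top")[110:260,180:320,::-1]
f=lambda x:cv2.resize(x,(400,400),interpolation=cv2.INTER_CUBIC)
cv2.imwrite("pics/g1.png",np.hstack([f(a),f(b)]))
E
```

```text
time: 4.8
tool_pos: [390.5, 360.7, 102.9]
tcp_rot: [-3.14, 0.001, 1.593]
contact_force: [-0.1, 1.4, -0.7]
grip_width: 87.5
finger_force: 0.0
```

View pics/g1.png

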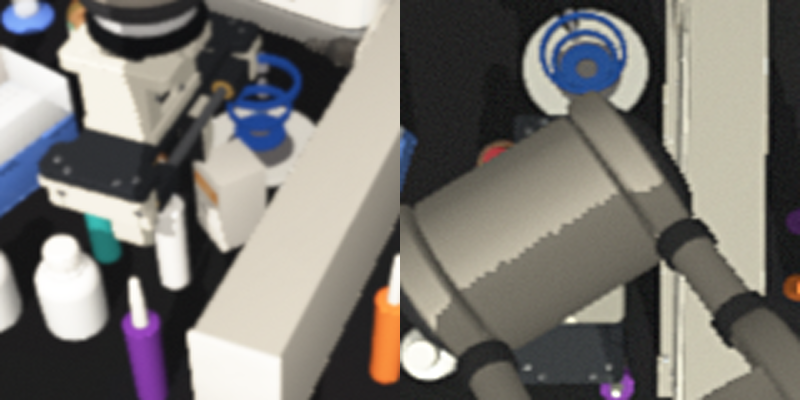

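The gripper is straddling the white electrode (crop about (172,240)), everything is still standing, and the carton (crop (228,190)) is clear. I'll close now.

```bash
python3 -m pendant '[0,0,0,0,0,0,-0.2, 0,0,0,0,0,0,0.1, 0,0,0,0,0,0,0.3, 0,0,0,0,0,0,0.5, 0,0,0,0,0,0,0.6, 0,0,0,0,0,0,0.7, 0,0,0,0,0,0,0.8, 0,0,0,0,0,0,1, 0,0,0,0,0,0,1, 0,0,0,0,0,0,1, 0,0,0,0,0,0,1, 0,0,0,0,0,0,1]'
```

```text
time: 6.1
tool_pos: [390.9, 360.9, 103.7]
tcp_rot: [-3.142, -0.0, 1.593]
contact_force: [0.3, 0.3, -1.1]
grip_width: 9.2
finger_force: 30.0
```

```bash
python3 -m pendant '[0,0,-0.3,0,0,0,1, 0,0,-0.6,0,0,0,1, 0,0,-0.7,0,0,0,1, 0,0,-0.7,0,0,0,1, 0,0,-0.7,0,0,0,1, 0,0,-0.7,0,0,0,1, 0,0,-0.3,0,0,0,1, 0,0,0,0,0,0,1]'
python3 - <<'E'
from h import *
a=capture("side")[70:230,150:310,::-1]
cv2.imwrite("pics/g2.png",cv2.resize(a,(600,600),interpolation=cv2.INTER_CUBIC))
E
```

```text
time: 6.9
tool_pos: [391.4, 361.3, 225.2]
tcp_rot: [3.139, -0.002, 1.593]
contact_force: [0.0, 0.4, 0.0]
grip_width: 8.9
finger_force: 30.0
```

View pics/g2.png

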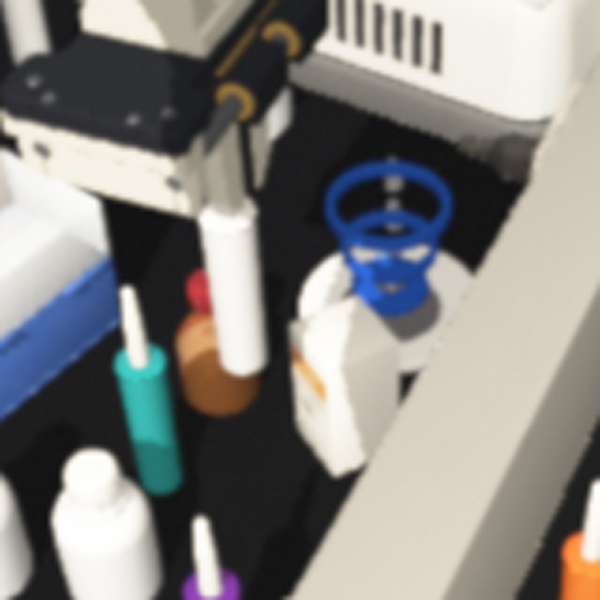

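```bash
python3 -m pendant '[-0.02,0.3,0,0,0,0,1, -0.02,0.5,0,0,0,0,1, -0.02,0.7,0,0,0,0,1, -0.02,0.8,0,0,0,0,1, -0.02,0.8,0,0,0,0,1, -0.02,0.8,0,0,0,0,1, -0.02,0.7,0,0,0,0,1, -0.02,0.5,0,0,0,0,1, -0.01,0.3,0,0,0,0,1, 0,0.15,0,0,0,0,1, 0,0,0,0,0,0,1, 0,0,0,0,0,0,1]'
python3 - <<'E'
from h import *
o=get_obs();x,y,z=o["tool_pos"]
a=capture("side");cv2.imwrite("pics/full2.png",a[:,:,::-1])
a=a[50:200,190:340,::-1]
for q in regions_of("side","electrode"):
    v,u=np.nonzero(q["pixels"]);print(np.round(q["location"]),u.min(),u.max(),v.min(),v.max())
print([np.round(q["location"],1) for q in pinpoint("side","electrode")],[np.round(q["location"],1) for q in pinpoint("side","stand")])
f=z-103
print("expected foot",proj("side",(x,y,f)),"sleeve top",proj("side",(x,y,f+92)),"ring90 px",proj("side",(558,360,90)),"ring30",proj("side",(558,360,30)))
a=np.ascontiguousarray(cv2.resize(a,(600,600),interpolation=cv2.INTER_CUBIC))
cv2.imwrite("pics/g3.png",a)
E
```

```text
time: 8.15
tool_pos: [557.0, 359.6, 223.6]
tcp_rot: [-3.141, 0.0, 1.593]
contact_force: [0.0, 0.4, -0.3]
grip_width: 9.0
finger_force: 30.0
[209. 241.] 200 216 212 261
[304. 229.] 298 314 198 252
[252.  90.] 245 257 71 115
[317. 202.] 311 325 175 227
[190. 177.] 181 196 147 201
[array([214.5, 258.9]), array([191.8, 198.5]), array([303.3, 248.6]), array([254.2, 111.5]), array([311., 224.])] [array([248.9, 153.9])]
expected foot [253.14449987 112.47803997] sleeve top [252.295415    73.29756844] ring90 px [253.42350215 123.84155845] ring30 [253.88515517 145.21477002]
```

View pics/g3.png

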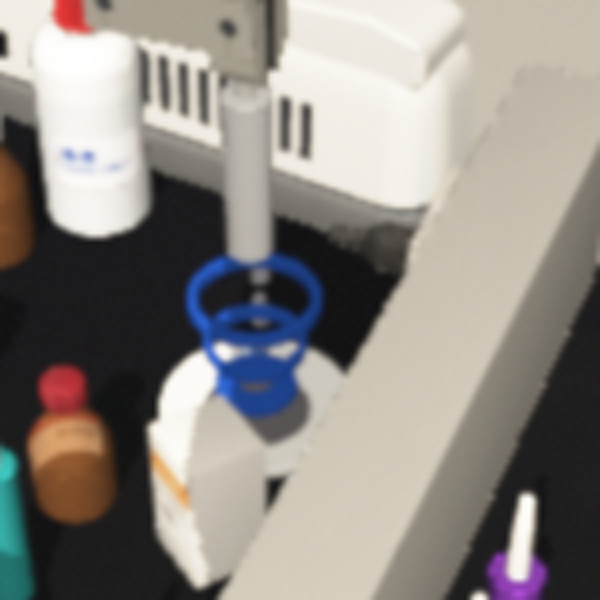

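```bash
python3 -m pendant '[-0.05,0,0.2,0,0,0,1, 0,0,0.3,0,0,0,1, 0,0,0.3,0,0,0,1, 0,0,0.3,0,0,0,1, 0,0,0.3,0,0,0,1, 0,0,0.3,0,0,0,1, 0,0,0.3,0,0,0,1, 0,0,0.3,0,0,0,1, 0,0,0.3,0,0,0,1, 0,0,0.15,0,0,0,1, 0,0,0,0,0,0,1]'
python3 - <<'E'
from h import *
a=capture("side")[70:200,190:320,::-1];b=capture("top")[90:220,180:310,::-1]
f=lambda x:cv2.resize(x,(400,400),interpolation=cv2.INTER_CUBIC)
cv2.imwrite("pics/g4.png",np.hstack([f(a),f(b)]))
E
```

```text
time: 9.45
tool_pos: [557.2, 357.8, 140.3]
tcp_rot: [-3.14, 0.001, 1.593]
contact_force: [0.3, 0.3, -0.8]
grip_width: 9.2
finger_force: 30.0
```

View pics/g4.png

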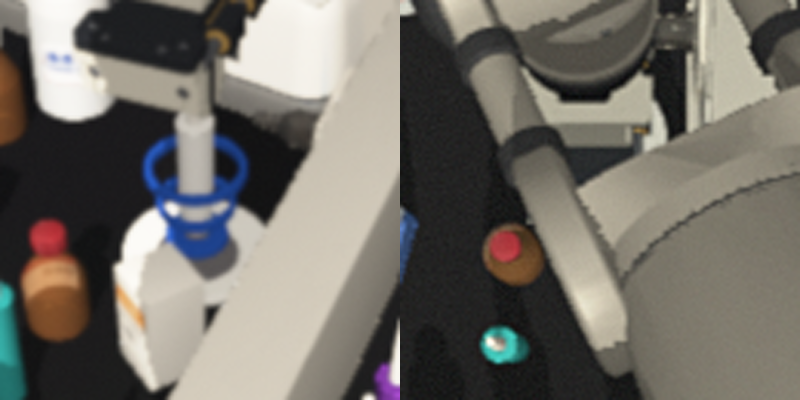

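The sleeve is centred in the rings (crop column 195), with about 6 mm left to go.

```bash
python3 -m pendant '[0,0,0.05,0,0,0,1, 0,0,0.05,0,0,0,1, 0,0,0.05,0,0,0,1, 0,0,0.03,0,0,0,1, 0,0,0,0,0,0,1]'
python3 -m pendant '[0,0,0.02,0,0,0,1, 0,0,0.02,0,0,0,1, 0,0,0,0,0,0,1, 0,0,0,0,0,0,1]'
```

```text
time: 10.05
tool_pos: [557.4, 358.0, 135.7]
tcp_rot: [-3.141, 0.0, 1.593]
contact_force: [-0.4, 0.5, -1.1]
grip_width: 9.3
finger_force: 30.0
time: 10.45
tool_pos: [557.5, 358.0, 134.7]
tcp_rot: [3.142, -0.0, 1.593]
contact_force: [0.2, 0.4, -0.3]
grip_width: 9.3
finger_force: 30.0
```

```bash
python3 -m pendant '[0,0,0.03,0,0,0,1, 0,0,0,0,0,0,1, 0,0,0,0,0,0,1]'
python3 -m pendant '[0,0,0.03,0,0,0,1, 0,0,0,0,0,0,1, 0,0,0,0,0,0,1]'
```

```text
time: 10.75
tool_pos: [557.5, 358.0, 133.7]
tcp_rot: [3.142, -0.0, 1.593]
contact_force: [-0.3, -0.7, -0.3]
grip_width: 8.8
finger_force: 30.0
time: 11.05
tool_pos: [557.8, 358.1, 133.6]
tcp_rot: [3.14, -0.001, 1.593]
contact_force: [-0.4, -0.2, 5.7]
grip_width: 9.4
finger_force: 30.0
```

It made contact exactly where the bottom ring was expected, so I release slowly and then retreat straight up.

```bash
python3 -m pendant '[0,0,0,0,0,0,0.75, 0,0,0,0,0,0,0.7, 0,0,0,0,0,0,0.6, 0,0,0,0,0,0,0.4, 0,0,0,0,0,0,0.2, 0,0,0,0,0,0,0, 0,0,0,0,0,0,-0.2, 0,0,0,0,0,0,-0.3, 0,0,0,0,0,0,-0.3]'
python3 -m pendant '[0,0,-0.2,0,0,0,-0.3, 0,0,-0.5,0,0,0,-0.3, 0,0,-0.8,0,0,0,-0.3, 0,0,-0.8,0,0,0,-0.3, 0,0,-0.8,0,0,0,-0.3, 0,0,-0.5,0,0,0,-0.3, 0,0,0,0,0,0,-0.3, 0,0,0,0,0,0,-0.3]'
python3 - <<'E'
from h import *
a=capture("side")[70:200,190:320,::-1]
cv2.imwrite("pics/g5.png",cv2.resize(a,(520,520),interpolation=cv2.INTER_CUBIC))
E
```

```text
time: 11.95
tool_pos: [557.5, 358.0, 132.9]
tcp_rot: [3.141, -0.0, 1.593]
contact_force: [-0.2, -0.7, -0.4]
grip_width: 58.1
finger_force: 0.0
time: 12.75
tool_pos: [557.4, 357.9, 240.7]
tcp_rot: [3.142, -0.0, 1.593]
contact_force: [-0.4, -0.6, -0.9]
grip_width: 59.6
finger_force: 0.0
```

View pics/g5.png

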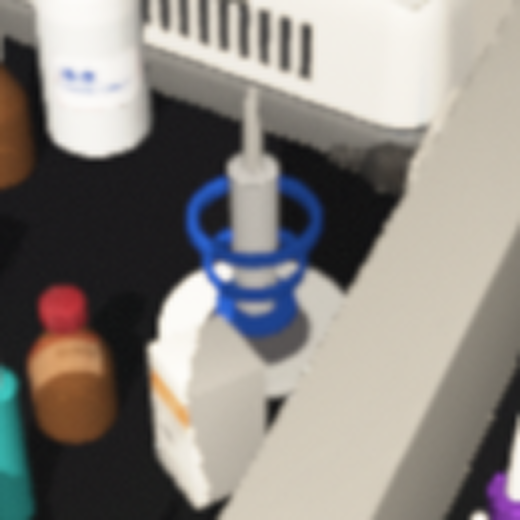

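The electrode stands upright in the rings, with its stem tip at crop (252,90) and the foot on the bottom ring. The bottle and carton are undisturbed and the gripper is clear.

```bash
python3 -c "from plant import *;print(close_job())"
```

```text
the job is handed in; nothing more can be done
None
```

The white electrode is parked upright in the blue-ringed stand, resting on the bottom ring and released, the bottle and carton still stand where they were, and the job was handed in at about 13 s.

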